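# Roll the wet-painted spool onto the drying pad

### The job

Take the wooden paddle by its red handle and with it gently push the yellow-barrelled spool so that it rolls along its lane of the drying rack until the whole spool is over the green pad at the closed end. The paint is wet: never touch either spool with the gripper, do not lift the yellow one out of its lane, and leave the blue one where it is. Then stand the paddle upright on the bare table, clear of the rack, and let go.

Things in the scene. Friction and masses are not known exactly. Their poses are not given: they have to be found in the camera images.
- yellow_spool: The spool to move: yellow barrel (38 mm diameter) between bare-wood flanges (45 mm diameter, 8 mm thick), 70 mm long, 60 to 130 g, lying across one lane (either one). Origin at its centre, on the axis, 22.5 mm above the lane floor; own y is the rolling axis, across the lane; x and z turn as it rolls. It rolls with a little drag and stops soon after a gentle push ends.
- blue_spool: Same wooden spool with a blue barrel, in the other lane; must stay where it is. Origin at its centre. Which of the two lanes each spool lies in varies.
- paddle: Stands upright on the table, 120 mm tall, 140 g, symmetric: wooden blade block 30 mm thick (x) by 80 mm broad (y) by 40 mm high, with a red upright handle on it, 24 mm (x) by 34 mm (y), from 40 to 120 mm above the underside. Origin: centre of the underside, z up. Either broad face (+x or -x) is good for pushing.
- rack: Fixed low board, 300 (x, rolling direction) by 200 mm (y); origin: centre of underside. Two lanes along x at y = +-50 mm, 78 mm wide, floor 10 mm above the table, guide strips up to 16 mm. Open at -x; at +x a dark stop, 36 mm high, inner face at x = 150 mm. Green pad from x = 86 to 150 mm in each lane. Spool centres start at x = -90 to -20 mm; against the stop: 127.5 mm.

How it is judged:
On the way, in this order (a step that is already met when the one before it is completed fails the run):
1. the paddle is at the yellow spool and has rolled it at least 30 mm (distance of yellow_spool from where it was at the start of the episode above 0.03 m and distance between paddle and yellow_spool below 0.12 m).
2. the yellow spool is over the green pad (x of yellow_spool in the frame of rack above 0.106 m and linear speed of yellow_spool below 0.03 m/s), for 0.2 s.
At the end, for the whole second after the job is handed in: Yellow spool at rest in its lane, square within 11 degrees, centre 106 to 140 mm along the rack's +x (wholly over the green pad); blue spool within 15 mm of its start; paddle upright within 6 degrees, at rest, its underside under 6 mm above the table top (x of yellow_spool in the frame of rack between 0.106 and 0.14 m and z of yellow_spool in the frame of rack below 0.037 m and angle between the y axis of yellow_spool and the y axis of rack, either way round below 0.2 rad and linear speed of each of yellow_spool, paddle below 0.01 m/s and distance of blue_spool from where it was at the start of the episode below 0.015 m and angle between paddle's own z axis and vertical below 0.1 rad and height (world z) of paddle below 0.006 m); the robot touches nothing.
It fails at once if the gripper or arm touches a spool (contact force between any of the fingers, the arm and yellow_spool above 0.3 N or contact force between any of the fingers, the arm and blue_spool above 0.3 N).
It fails at once if the yellow spool is shot along faster than 0.25 m/s (linear speed of yellow_spool above 0.25 m/s).
It fails at once if the yellow spool is lifted or knocked more than 12 mm up out of its lane (z of yellow_spool in the frame of rack above 0.045 m).
It fails at once if the blue spool is moved more than 15 mm (distance of blue_spool from where it was at the start of the episode above 0.015 m).
It also fails if it takes over 51 s, if anything falls off the work surface, if the arm or the gripper's body presses on something with over 40 N, if the wrist force passes 120 N, or if a joint passes its speed limit or range.

### The arm

A 6-joint arm with a two-finger parallel gripper is mounted at the origin on the work surface. World frame = base frame: x ahead of the robot, y to its left, z up, the work surface at z = 0. Lengths are in m, angles in rad, forces in N, time in s.
With the tool pointing down it reaches from about 0.25 to 0.775 m from the base axis. Payload 4 kg.
Tool frame: the origin (TCP) lies between the finger pads; the fingertips stand 17 mm ahead of it and the grasp point (between the pads) lies 2 mm behind it; z points along the fingers, x is the direction in which the jaws open and shut, and the axes are right-handed (so a half turn about z gives the same grasp; the last joint's range is limited). The gripper opens to 85 mm and grips with 20 to 120 N. Pads are 22 mm wide; open, the fingers measure 114 mm over their backs; the gripper's body (76 mm by 85 mm) begins 54 mm behind the grasp point. The pads swing forward as they close: fully open they stand 13 mm farther back than shut.
Start: joints at [-1.414, 0.087, 1.371, -0, 1.684, -0.103], TCP at [0.141, -0.532, 0.248] pointing down, gripper open.
Joint ranges: [-3.1, 3.1], [-0.76, 2.03], [0.27, 2.55], [-1.08, 4.22], [0.17, 2.65], [-2.57, 2.57]. Speed limits (rad/s): [2.79, 2.79, 3.14, 3.14, 3.14, 3.14].

### API

Orientations are given as a unit quaternion [x, y, z, w].
In Python, from rig import * gives the robot as it stands. The module is installed in compiled form; this text tells all that it offers.
- The arm moves only by the tool drive_tool, never from a script. Its argument "deltas" is one flat list of numbers, 7 for each row, row after row: the turn, a rotation vector about the tool's x, y, z in rad, then the shift along the tool's x, y, z in cm, then the opening in per cent of the stroke, from 0 (shut) to 100 (fully open). In form: [wx, wy, wz, dx, dy, dz, claw, wx, wy, wz, dx, dy, dz, claw, ...]. A call has 1 to 10 rows; each row shifts and turns the pose as measured when the row begins, along the tool's axes as they then stand; what a row does not reach is not made up. A row lasts 1/8 s, in which the tool goes at most 62.5 mm and 10.7 degrees, less where a joint would pass 70% of its speed; a pose out of reach is approached as far as the arm can. A call is refused whole if a number of a shift passes 6.25 or a number of a turn 0.188, either way. A call with a gripper value outside its range is refused whole. The fingers move at their own pace and stop on an object; "grip_force" is the grip in N (left out, the last holds). Time passes only in rows, so rows that do not move let the fingers close. It gives the time, the measured TCP pose, the force and the opening at its end, in the units of the state.
- get_state(): the state, without advancing time (a new reading comes with each control period).
- capture(name): name is "side" or "top" or "wrist"; returns a dict with "img" (384x512x3 uint8, red, green, blue), "fx", "fy", "cx", "cy" (pixels), "cam_to_world" (4x4, takes a point from camera to world coordinates). Camera axes: x right, y up, looking along -z (the intrinsics and any distortion apply to the point x, -y, -z); pixel columns grow to the right and rows downward; lengths in m; the calibration is good to about 2 mm. A picture is of the moment at which its call begins. There is no depth.
- finish_job(): hands the job in, once; it reports no verdict.
Trained networks look in a picture, given as the dict that the camera call returned (one of the last four; its "shot" number tells which), for a name from the list of things; names that differ only in an ending like _2 or _b are one class to them, and where a whole thing is asked for, a point or a joint stands for the part that bears it (a point fixed in the world has none). Each returns a list of dicts, best first, with "confidence" (0 to 1); they miss things now and then, are a little off and sometimes report something else, mostly with a low value. They report only what shows in the picture. A call takes as long as a camera call.
- look_for(picture, label): "bbox" ([left, top, width, height] in pixels, round what is visible of it).
- landmark_of(picture, label): "uv" ([column, row] in pixels: a listed point, or the origin of a listed thing).
The state is a dict: "clock": time; "joints": joint angles; "joint_velocities": joint speeds; "joint_efforts": joint torques, N m; "tcp_pos": TCP position; "ee_rot": TCP orientation; "contact_force": force on the tool from outside, world axes, zero at the start; "moment": the same for the moment, N m; "width": finger opening in m.
Only numpy, scipy, OpenCV 4.12 (cv2) and the standard library are available. Lean on these libraries where they do the work, as an engineer would, in place of code of your own. Each camera call takes 0.05 s, during which the arm holds its last target. There are 200 camera calls.

## Working session

There is one attempt and no reset: what is moved stays moved. The work goes in short steps, Python scripts to look and compute and a tool call to move; the robot and the scene stay as the last step left them, time stands still between calls to the robot, and variables do not carry over. Pictures are saved under pics/ and viewed, on a budget of 10 in all, crops included, one or two more only if the job needs it, and the job is handed in when it is done.

Besides the shell and the picture viewer there is one more tool, called after ">>>" as a command line: name --argument value ..., lists and objects as JSON in quotes. drive_tool: Moves the arm, as the interface text tells. Its arguments: {"type":"object","properties":{"deltas":{"type":"array","items":{"type":"number"}},"grip_force":{"type":"number"}},"required":["deltas"]}

```bash
mkdir -p pics
cat > h.py <<'E'
from rig import *
import numpy as np, cv2
def ray(c,uv):
    M=np.array(c["cam_to_world"]); d=np.array([(uv[0]-c["cx"])/c["fx"],-(uv[1]-c["cy"])/c["fy"],-1.])
    return M[:3,3],M[:3,:3]@d
def at_z(c,uv,z):
    o,d=ray(c,uv); return o+d*(z-o[2])/d[2]
def proj(c,p):
    M=np.array(c["cam_to_world"]); q=M[:3,:3].T@(np.array(p)-M[:3,3]); return np.array([c["cx"]+c["fx"]*q[0]/-q[2],c["cy"]-c["fy"]*q[1]/-q[2]])
def save(c,n): cv2.imwrite("pics/"+n,c["img"][:,:,::-1])
E
python3 - <<'E'
from h import *
for n in ("top","side"):
    c=capture(n); save(c,n+"1.png"); print(n,[k for k in c if k!="img"],np.round(c["cam_to_world"],3).tolist(),c["fx"])
    for l,z in (("yellow_spool",.0325),("blue_spool",.0325),("paddle",0),("rack",0)):
        for r in landmark_of(c,l)[:2]: print(l,np.round(r["uv"],1),round(r["confidence"],2),at_z(c,r["uv"],z).round(4))
        for r in look_for(c,l)[:1]: print("  box",np.round(r["bbox"],0))
print(get_state())
E
```

```text
top ['fx', 'fy', 'cx', 'cy', 'cam_to_world', 'shot'] [[-0.007, 0.992, -0.127, 0.476], [-0.999, -0.001, 0.047, -0.112], [0.046, 0.128, 0.991, 0.751], [0.0, 0.0, 0.0, 1.0]] 370.6868391311254
yellow_spool [199.3 166.2] 0.73 [ 0.6081 -0.024   0.0325]
  box [185. 150.  30.  39.]
blue_spool [167.1 212.8] 0.61 [0.5173 0.036  0.0325]
  box [156. 194.  28.  38.]
paddle [358.7 205.6] 0.8 [ 0.5322 -0.3467  0.    ]
  box [348. 182.  35.  40.]
rack [159.7 186.9] 0.78 [0.5715 0.0587 0.    ]
  box [ 59. 120. 183. 134.]
side ['fx', 'fy', 'cx', 'cy', 'cam_to_world', 'shot'] [[0.946, 0.225, -0.233, 0.367], [-0.324, 0.637, -0.699, -0.645], [-0.008, 0.737, 0.676, 0.548], [0.0, 0.0, 0.0, 1.0]] 404.0810475967766
yellow_spool [274.3 159.8] 0.76 [ 0.6057 -0.0285  0.0325]
  box [255. 145.  37.  26.]
blue_spool [227.4 149. ] 0.78 [0.5243 0.04   0.0325]
  box [209. 142.  34.  18.]
paddle [304.2 304.5] 0.68 [ 0.5383 -0.343   0.    ]
  box [275. 244.  62.  73.]
rack [247.  153.8] 0.56 [0.5707 0.0511 0.    ]
  box [197. 102. 108. 100.]
{'clock': 0.9, 'joints': array([-1.41408300e+00,  8.72055038e-02,  1.37070597e+00,  1.95421494e-05,
        1.68361041e+00, -1.03121315e-01]), 'joint_velocities': array([-9.35251419e-04, -1.00950183e-03,  7.89022834e-05,  4.50866059e-04,
        4.24282187e-04, -7.25416102e-04]), 'joint_efforts': array([-2.60347196e-05, -3.51717675e+01, -3.13463724e+01, -1.15643074e-04,
        2.29783464e-04, -7.24941344e-06]), 'tcp_pos': array([ 0.14129805, -0.53155081,  0.24833483]), 'ee_rot': array([ 7.92755596e-01, -6.09539632e-01,  3.23598736e-05,  1.72936179e-05]), 'contact_force': array([-0.0410474 ,  0.40996691, -0.7230181 ]), 'moment': array([-0.03979262, -0.06054981,  0.00842638]), 'width': 0.08526846243275067}
```

View pics/top1.png

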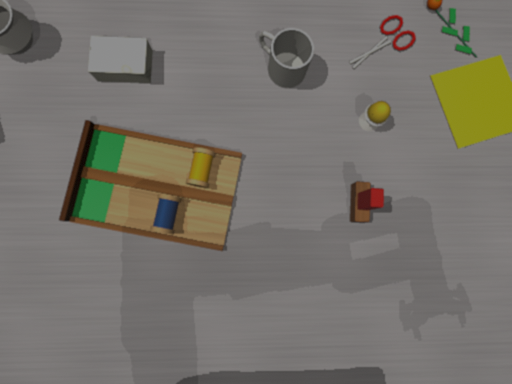

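View pics/side1.png

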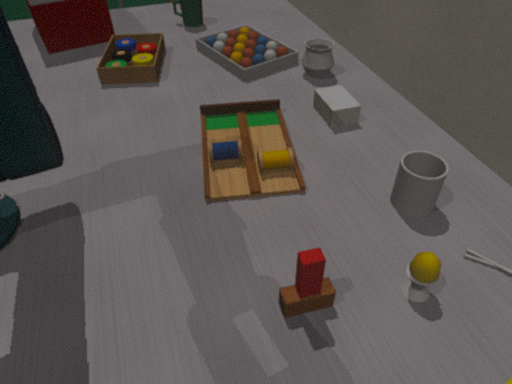

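Top view: rack spans about (65–242, 125–247), with the stop at the left (world +y). The yellow spool is at (200,167) in the far lane, the blue one at (167,213). The paddle is at (360,203), red handle top at (377,198). Next I'll get the rack and paddle yaw.

```bash
cat >> h.py <<'E'
def seg(c,lo,hi,box=None,n=2):
    h=cv2.cvtColor(c["img"],cv2.COLOR_RGB2HSV); m=cv2.inRange(h,np.array(lo),np.array(hi))
    if box:
        k=np.zeros_like(m); x,y,w,hh=box; k[y:y+hh,x:x+w]=255; m&=k
    cs=sorted(cv2.findContours(m,0,1)[0],key=cv2.contourArea)[::-1][:n]
    return cs
def rect_w(c,cn,z):
    p=np.array([at_z(c,q[0],z)[:2]for q in cn],np.float32); r=cv2.minAreaRect(p*1000); return np.round(r[0],1),np.round(r[1],1),round(r[2],1)
E
python3 - <<'E'
from h import *
for n,gb in (("top",(60,110,100,130)),("side",(190,100,100,40))):
    c=capture(n)
    for k in seg(c,(45,120,50),(75,255,255),gb): print(n,"green",rect_w(c,k,.010))
    rb=(365,180,25,35) if n=="top" else (290,240,45,70)
    for k in seg(c,(0,200,100),(4,255,255),rb,1): print("red",cv2.boundingRect(k),rect_w(c,k,.12))
    x,y,w,h=(340,170,60,60) if n=="top" else (265,235,80,90)
    a=cv2.resize(c["img"][y:y+h,x:x+w],(400,400 if n=="top" else 450),interpolation=2)
    globals()[n]=cv2.copyMakeBorder(a,0,450-a.shape[0],0,0,0)
cv2.imwrite("pics/z.png",np.hstack([top,side])[:,:,::-1])
E
```

```text
top green (array([545.6, 186.7]), array([62.7, 77.7]), 78.7)
top green (array([643.8, 166.9]), array([63.1, 77.5]), 78.4)
red (371, 189, 12, 18) (array([ 537. , -341.1]), array([19.4, 30. ]), 87.4)
side green (array([547.8, 185.1]), array([63.1, 77.4]), 79.3)
side green (array([646.3, 165.2]), array([62.7, 76.7]), 79.3)
red (299, 249, 26, 16) (array([ 538.4, -344.9]), array([20.3, 30.4]), 86.7)
```

View pics/z.png

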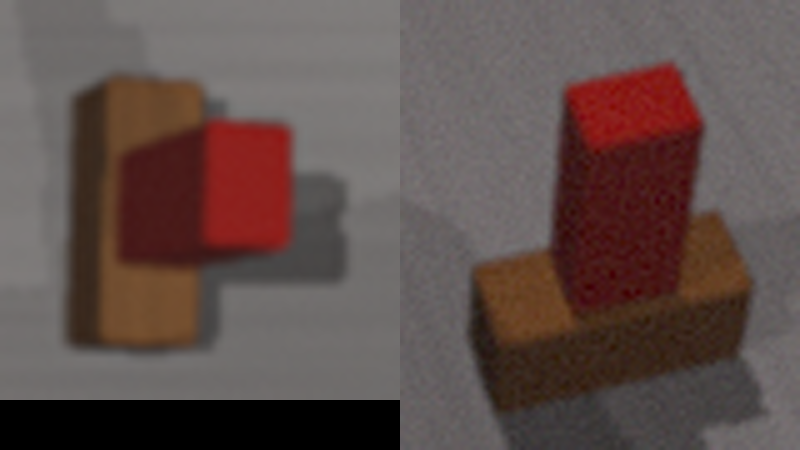

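>>> drive_tool --deltas '[0,0,0.156,0,0,0,100,0,0,0.156,0,0,0,100,0,0,0,-2.62,-4.82,0,100,0,0,0,-2.62,-4.82,0,100,0,0,0,-2.62,-4.82,0,100,0,0,0,-2.62,-4.82,0,100,0,0,0,-2.62,-4.82,0,100,0,0,0,-2.62,-4.82,0,100,0,0,0,-2.62,-4.82,0,100,0,0,0,-2.62,-4.82,0,100]'

```text
clock: 2.25
tcp_pos: [0.5483, -0.3457, 0.2483]
ee_rot: [-0.681, 0.732, -0.002, -0.001]
contact_force: [-0.3, -0.7, -0.3]
width: 0.0851
```

```bash
cat >> h.py <<'E'
from scipy.spatial.transform import Rotation as R
def goal(p,yaw):
    "yaw (deg) wanted of the tool x line, mod 180; gives turn (tool z) and shift in tool axes after the turn, cm"
    s=get_state(); r=R.from_quat(s["ee_rot"]); m=r.as_matrix(); y=np.degrees(np.arctan2(m[1,0],m[0,0]))
    e=(yaw-y+90)%180-90; tilt=(r*R.from_euler("x",180,degrees=True)).as_rotvec()
    m2=R.from_euler("z",e,degrees=True).as_matrix()@m
    print("t",s["clock"],"tcp",s["tcp_pos"].round(4),"yaw",y.round(2),"zaxis",m[:,2].round(3),"F",s["contact_force"].round(1),"w",round(s["width"],4),"j",s["joints"].round(2))
    print("turn wz",round(-np.radians(e),4),"shift cm",(m2.T@(np.array(p)-s["tcp_pos"])*100).round(2))
E
python3 - <<'E'
from h import *
c=capture("wrist"); save(c,"w1.png"); print(np.round(c["cam_to_world"],3).tolist())
for k in seg(c,(0,150,60),(6,255,255),None,1): print(cv2.boundingRect(k),rect_w(c,k,.12))
for r in landmark_of(c,"paddle")[:2]: print(r,at_z(c,r["uv"],0))
goal((.537,-.343,.09),87)
E
```

```text
[[-0.073, 0.944, 0.322, 0.631], [-0.997, -0.07, -0.019, -0.351], [0.004, -0.322, 0.947, 0.374], [0.0, 0.0, 0.0, 1.0]]
(242, 178, 29, 40) (array([ 539.8, -342.3]), array([22.7, 33.6]), 84.9)
{'uv': [258.1, 166.7], 'confidence': 0.72} [ 0.53467761 -0.34348528  0.        ]
t 2.35 tcp [ 0.5511 -0.343   0.2469] yaw -93.79 zaxis [ 0.001 -0.001 -1.   ] F [-0.3 -0.3 -1.6] w 0.0852 j [-0.64  0.31  1.11  0.    1.72  0.99]
turn wz -0.0137 shift cm [ 0.06  1.43 15.68]
```

View pics/w1.png

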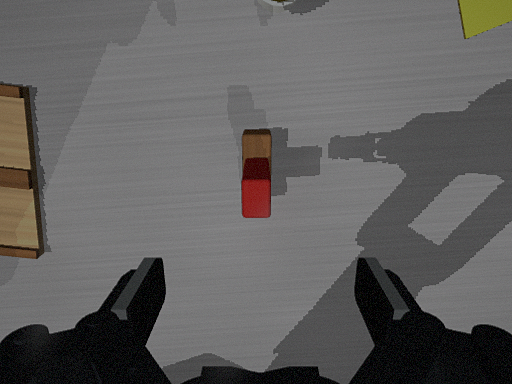

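The wrist view shows the red handle top at (257,195), midway between the fingers and square to them. Descending.

>>> drive_tool --deltas '[0,0,0,0,1.3,1,100,0,0,0,0,0,4,100,0,0,0,0,0,4,100,0,0,0,0,0,3,100,0,0,0,0,0,2.5,100,0,0,0,0,0,1,100]'

```text
clock: 3.1
tcp_pos: [0.5368, -0.3446, 0.0893]
ee_rot: [-0.683, 0.73, -0.003, -0.001]
contact_force: [0.7, 0.1, -0.4]
width: 0.0853
```

Run:
```python
from h import *
c=capture("top"); 
goal((.538,-.3425,.09),86)
for k in seg(c,(0,200,100),(4,255,255),(365,180,25,35),1): print(rect_w(c,k,.12))
```

```text
t 3.15 tcp [ 0.5366 -0.3445  0.0885] yaw -93.77 zaxis [ 0.002 -0.004 -1.   ] F [-0.3  0.3 -1.1] w 0.0853 j [-0.66  0.35  1.37 -0.    1.41  0.98]
turn wz 0.0039 shift cm [-0.21 -0.13 -0.15]
```

>>> drive_tool --deltas '[0,0,0,-0.2,-0.1,-0.1,100,0,0,0,0,0,0,70,0,0,0,0,0,0,45,0,0,0,0,0,0,20,0,0,0,0,0,0,10,0,0,0,0,0,0,10,0,0,0,0,0,0,10,0,0,0,0,0,0,10]' --grip_force 60

```text
clock: 4.15
tcp_pos: [0.5395, -0.3442, 0.0945]
ee_rot: [-0.683, 0.73, -0.006, -0.0]
contact_force: [-1.3, 1.1, -0.1]
width: 0.0232
```

Run:
```python
from h import *
goal((.538,-.3425,.09),86)
```

```text
t 4.15 tcp [ 0.5395 -0.3442  0.0945] yaw -93.78 zaxis [ 0.008 -0.009 -1.   ] F [-1.3  1.1 -0.1] w 0.0232 j [-0.66  0.35  1.37 -0.    1.41  0.98]
turn wz 0.0038 shift cm [-0.16  0.17  0.45]
```

>>> drive_tool --deltas '[0,0,0,0,0,-2,10,0,0,0,0,0,-3,10,0,0,0,0,0,-1.5,10]'

```text
clock: 4.53
tcp_pos: [0.5382, -0.3429, 0.1612]
ee_rot: [-0.683, 0.73, -0.004, -0.001]
contact_force: [0.2, 0.2, -1.6]
width: 0.0232
```

```bash
cat >> h.py <<'E'
def level():
    m=R.from_quat(get_state()["ee_rot"]).as_matrix(); w=m.T@np.cross(m[:,2],[0,0,-1]); print("level turn",w.round(4))
E
python3 - <<'E'
from h import *
level(); goal((.595,-.082,.16),78.7)
E
```

```text
level turn [-0.0053 -0.0068 -0.    ]
t 4.525 tcp [ 0.5382 -0.3429  0.1612] yaw -93.78 zaxis [ 0.005 -0.007 -1.   ] F [ 0.2  0.2 -1.6] w 0.0232 j [-0.65  0.31  1.29 -0.    1.54  0.98]
turn wz 0.1312 shift cm [-26.7   -0.45  -0.06]
```

>>> drive_tool --deltas '[-0.005,-0.007,0.131,0,0,0,10,0,0,0,-4,-0.06,0,10,0,0,0,-4,-0.06,0,10,0,0,0,-4,-0.06,0,10,0,0,0,-4,-0.06,0,10,0,0,0,-4,-0.06,0,10,0,0,0,-3.7,-0.06,0,10,0,0,0,-2,-0.06,0,10]'

```text
clock: 5.52
tcp_pos: [0.5968, -0.088, 0.1685]
ee_rot: [-0.631, 0.776, -0.005, 0.002]
contact_force: [-0.6, -0.4, -1.0]
width: 0.0232
```

```bash
cat >> h.py <<'E'
U=np.array([.196,.981]); P=np.array([.645,.166])
def rk(p):
    d=np.array(p)[:2]-P; return (118+1000*d@U).round(1),(-50+1000*(d@[-U[1],U[0]])).round(1)
E
python3 - <<'E'
from h import *
level(); goal((.595,-.082,.1155),78.7); print(rk(get_state()["tcp_pos"]))
for n in("top","side"):
    c=capture(n)
    for l in("yellow_spool","blue_spool"):
        for r in landmark_of(c,l)[:1]: print(n,l,rk(at_z(c,r["uv"],.0325)),r["confidence"])
    save(c,n+"2.png")
E
```

```text
level turn [-0.0101 -0.003  -0.    ]
t 5.525 tcp [ 0.5968 -0.088   0.1685] yaw -101.82 zaxis [ 0.009 -0.005 -1.   ] F [-0.6 -0.4 -1. ] w 0.0232 j [-0.24  0.23  1.37 -0.    1.53  1.54]
turn wz -0.009 shift cm [-0.57  0.34  5.29]
(np.float64(-140.6), np.float64(-52.5))
top yellow_spool (np.float64(-74.6), np.float64(-51.0)) 0.66
top blue_spool (np.float64(-34.4), np.float64(49.0)) 0.97
side yellow_spool (np.float64(-71.8), np.float64(-55.2)) 0.63
side blue_spool (np.float64(-50.0), np.float64(50.3)) 0.63
```

View pics/side2.png

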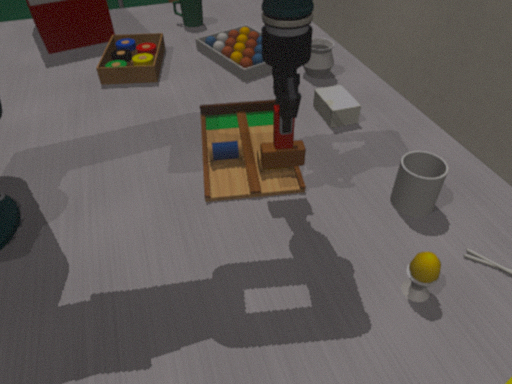

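The paddle (blade at ~(282,155)) hangs level over the open end, just behind the yellow spool. Lowering it.

>>> drive_tool --deltas '[-0.01,-0.003,-0.009,0.2,0.3,1.5,10,0,0,0,0,0,2,10,0,0,0,0,0,1.3,10,0,0,0,0,0,0.4,10]'

```text
clock: 6.32
tcp_pos: [0.5913, -0.0968, 0.1117]
ee_rot: [-0.631, 0.776, 0.001, -0.002]
contact_force: [-0.1, -0.3, -1.7]
width: 0.0234
```

Run:
```python
from h import *
level(); goal((.595,-.082,.1155),78.7); print(rk(get_state()["tcp_pos"]))
c=capture("side"); save(c,"s3.png")
a=cv2.resize(c["img"][90:220,180:330],(750,650*600//650),interpolation=2); cv2.imwrite("pics/s3z.png",a[:,:,::-1])
```

```text
level turn [ 0.0039 -0.0016 -0.    ]
t 6.325 tcp [ 0.5913 -0.0968  0.1117] yaw -101.75 zaxis [-0.004 -0.001 -1.   ] F [-0.1 -0.3 -1.7] w 0.0234 j [-0.26  0.26  1.44 -0.    1.44  1.52]
turn wz -0.0078 shift cm [-1.52 -0.08 -0.38]
(np.float64(-150.3), np.float64(-48.8))
```

View pics/s3z.png

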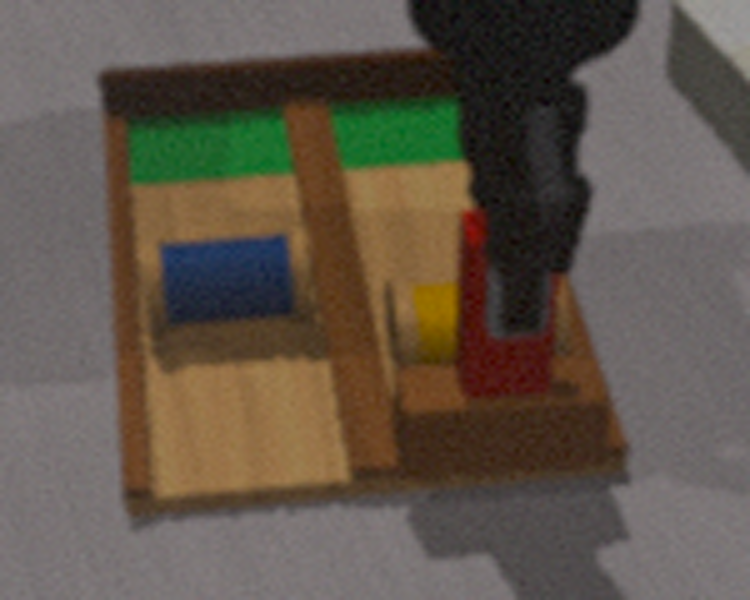

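The blade stands behind the yellow spool, low over the lane mouth (crop 400–610, 370–470). I'll raise it slightly for strip clearance and start the push.

>>> drive_tool --deltas '[0.004,-0.002,-0.008,0,0,-0.6,10,0,0,0,-0.8,0,0,10,0,0,0,-0.8,0,0,10,0,0,0,-0.7,0,0,10,0,0,0,-0.6,0,0,10,0,0,0,-0.6,0,0,10]'

```text
clock: 7.12
tcp_pos: [0.6, -0.06, 0.1209]
ee_rot: [-0.635, 0.773, -0.002, 0.002]
contact_force: [1.1, -0.0, -0.9]
width: 0.0234
```

```bash
cat > chk.py <<'E'
from h import *
level(); goal((P+(82-118)/1000*U).tolist()+[.117],78.7); print(rk(get_state()["tcp_pos"]))
for n in("top","side"):
    c=capture(n)
    for l in("yellow_spool","blue_spool"):
        for r in landmark_of(c,l)[:1]: print(n,l,rk(at_z(c,r["uv"],.0325)),r["confidence"])
    save(c,n+"_last.png")
E
python3 chk.py
```

```text
level turn [-0.0052  0.0006  0.    ]
t 7.125 tcp [ 0.6    -0.06    0.1209] yaw -101.21 zaxis [ 0.005 -0.    -1.   ] F [ 1.1 -0.  -0.9] w 0.0234 j [-0.19  0.26  1.43  0.    1.45  1.57]
turn wz 0.0015 shift cm [-19.44   0.02   0.4 ]
(np.float64(-112.5), np.float64(-50.1))
top yellow_spool (np.float64(-67.8), np.float64(-54.9)) 0.65
top blue_spool (np.float64(-33.9), np.float64(52.8)) 0.69
side blue_spool (np.float64(-36.9), np.float64(48.3)) 0.97
```

>>> drive_tool --deltas '[-0.005,0,0,-0.6,0,0.2,10,0,0,0,-0.7,0,0.1,10,0,0,0,-0.7,0,0,10,0,0,0,-0.7,0,0,10,0,0,0,-0.7,0,0,10,0,0,0,-0.7,0,0,10,0,0,0,-0.7,0,0,10,0,0,0,-0.7,0,0,10]'

```text
clock: 8.43
tcp_pos: [0.6112, -0.0034, 0.1174]
ee_rot: [-0.634, 0.773, 0.001, 0.0]
contact_force: [-1.0, 0.4, -1.2]
width: 0.0231
```

```bash
python3 chk.py
```

```text
level turn [ 0.0007  0.0011 -0.    ]
t 8.425 tcp [ 0.6112 -0.0034  0.1174] yaw -101.3 zaxis [-0.     0.001 -1.   ] F [-1.   0.4 -1.2] w 0.0231 j [-0.1   0.28  1.41  0.    1.45  1.67]
turn wz 0.0 shift cm [-1.368e+01  1.000e-02  5.000e-02]
(np.float64(-54.8), np.float64(-50.1))
side yellow_spool (np.float64(-6.2), np.float64(-46.6)) 0.49
side blue_spool (np.float64(-31.0), np.float64(53.9)) 0.64
```

>>> drive_tool --deltas '[0,0,0,-0.7,0,0,10,0,0,0,-0.8,0,0,10,0,0,0,-0.8,0,0,10,0,0,0,-0.8,0,0,10,0,0,0,-0.8,0,0,10,0,0,0,-0.8,0,0,10,0,0,0,-0.8,0,0,10,0,0,0,-0.8,0,0,10,0,0,0,-0.7,0,0,10]'

```text
clock: 9.85
tcp_pos: [0.6258, 0.0691, 0.1173]
ee_rot: [-0.634, 0.774, 0.001, 0.0]
contact_force: [0.8, -0.3, -0.7]
width: 0.0234
```

```bash
python3 chk.py
```

```text
level turn [ 0.0008  0.0014 -0.    ]
t 9.85 tcp [0.6258 0.0691 0.1173] yaw -101.35 zaxis [-0.001  0.001 -1.   ] F [ 0.8 -0.3 -0.7] w 0.0234 j [0.02 0.32 1.36 0.   1.46 1.79]
turn wz -0.0009 shift cm [-6.28  0.02  0.04]
(np.float64(19.1), np.float64(-50.2))
top yellow_spool (np.float64(61.9), np.float64(-57.9)) 0.79
top blue_spool (np.float64(-32.9), np.float64(51.6)) 0.78
side yellow_spool (np.float64(67.4), np.float64(-52.8)) 0.64
side blue_spool (np.float64(-40.9), np.float64(42.5)) 0.88
```

>>> drive_tool --deltas '[0,0,0,-0.7,0,0,10,0,0,0,-0.8,0,0,10,0,0,0,-0.8,0,0,10,0,0,0,-0.8,0,0,10,0,0,0,-0.8,0,0,10,0,0,0,-0.7,0,0,10,0,0,0,-0.6,0,0,10,0,0,0,-0.4,0,0,10,0,0,0,0,0,0,10,0,0,0,0,0,0,10]'

```text
clock: 11.4
tcp_pos: [0.6375, 0.1269, 0.1173]
ee_rot: [-0.633, 0.774, 0.001, 0.0]
contact_force: [-0.3, 0.7, -1.5]
width: 0.0232
```

```bash
python3 chk.py
python3 - <<'E'
import cv2,numpy as np
t=cv2.imread("pics/top_last.png")[110:260,50:250]; s=cv2.imread("pics/side_last.png")[80:230,180:330]
cv2.imwrite("pics/p1.png",np.hstack([cv2.resize(t,(440,330),interpolation=2),cv2.resize(s,(330,330),interpolation=2)]))
E
```

```text
level turn [ 0.001  0.001 -0.   ]
t 11.4 tcp [0.6375 0.1269 0.1173] yaw -101.39 zaxis [-0.001  0.001 -1.   ] F [-0.3  0.7 -1.5] w 0.0232 j [0.11 0.36 1.3  0.   1.48 1.88]
turn wz -0.0015 shift cm [-0.38  0.03  0.03]
(np.float64(78.1), np.float64(-50.3))
top yellow_spool (np.float64(129.8), np.float64(-54.0)) 0.84
top blue_spool (np.float64(-34.0), np.float64(53.4)) 0.97
side yellow_spool (np.float64(122.3), np.float64(-46.7)) 0.5
side blue_spool (np.float64(-48.1), np.float64(41.5)) 0.63
```

View pics/p1.png

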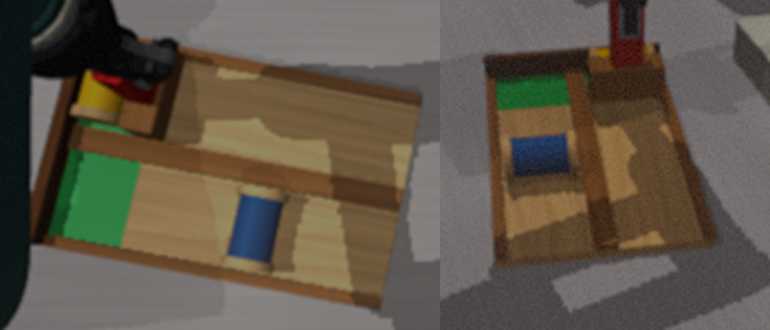

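The yellow spool (crop ~(98,97)) lies at the stop, over the pad, with the blade right behind it. Backing off straight, then lifting.

>>> drive_tool --deltas '[0,0,0,0.4,0,0,10,0,0,0,0.8,0,0,10,0,0,0,1.5,0,0,10,0,0,0,2,0,0,10,0,0,0,3,0,0,10,0,0,0,3,0,-1,10,0,0,0,3,0,-2,10,0,0,0,3,0,-2,10]'

```text
clock: 12.7
tcp_pos: [0.6001, -0.0474, 0.1659]
ee_rot: [-0.633, 0.774, 0.002, -0.003]
contact_force: [-0.2, -0.7, -0.8]
width: 0.0231
```

```bash
python3 chk.py
python3 - <<'E'
from h import *
goal((.538,-.30,.16),78.7)
E
python3 - <<'E'
import cv2,numpy as np
t=cv2.imread("pics/top_last.png")[110:260,50:250]; s=cv2.imread("pics/side_last.png")[80:230,180:330]
cv2.imwrite("pics/p2.png",np.hstack([cv2.resize(t,(440,330),interpolation=2),cv2.resize(s,(330,330),interpolation=2)]))
E
```

```text
level turn [ 0.0062 -0.0018  0.    ]
t 12.7 tcp [ 0.6001 -0.0474  0.1659] yaw -101.43 zaxis [-0.006 -0.001 -1.   ] F [-0.2 -0.7 -0.8] w 0.0231 j [-0.17  0.24  1.37 -0.    1.55  1.6 ]
turn wz -0.0022 shift cm [-18.21  -0.25   4.85]
(np.float64(-100.1), np.float64(-47.8))
top blue_spool (np.float64(-42.7), np.float64(56.7)) 0.79
side yellow_spool (np.float64(117.8), np.float64(-48.3)) 0.72
side blue_spool (np.float64(-40.0), np.float64(46.0)) 0.62
t 13.0 tcp [ 0.6005 -0.0449  0.1646] yaw -101.37 zaxis [-0.007  0.001 -1.   ] F [-0.4 -1.1 -1.7] w 0.0233 j [-0.17  0.24  1.37 -0.    1.55  1.6 ]
turn wz -0.0013 shift cm [26.24  1.13  0.5 ]
```

View pics/p2.png

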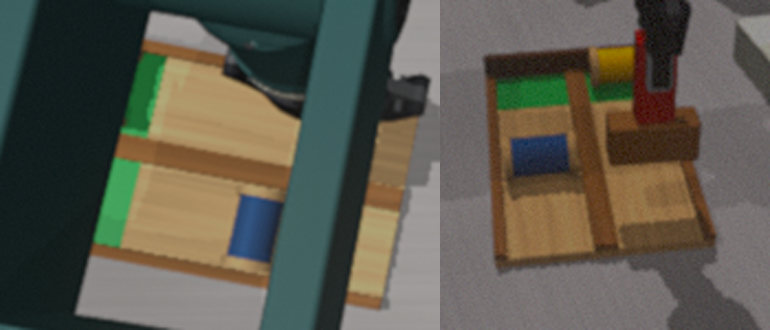

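The spool stays on the pad by the stop (crop ~(613,63)) and the blue one hasn't moved. Carrying the paddle back to the bare table.

>>> drive_tool --deltas '[0.006,-0.002,0,4.4,0.2,0,10,0,0,0,4.4,0.2,0,10,0,0,0,4.4,0.2,0,10,0,0,0,4.4,0.2,0,10,0,0,0,4.4,0.2,0,10,0,0,0,3,0.1,0,10,0,0,0,1.2,0,0,10,0,0,0,0,0,1,10]'

```text
clock: 14.0
tcp_pos: [0.5381, -0.2973, 0.1449]
ee_rot: [-0.64, 0.769, 0.007, -0.001]
contact_force: [0.2, 0.6, -1.7]
width: 0.0231
```

Run:
```python
from h import *
level();goal((.538,-.30,.0945),78.7)
c=capture("top")
for r in landmark_of(c,"yellow_spool")[:1]: print(rk(at_z(c,r["uv"],.0325)),r["confidence"])
```

```text
level turn [ 0.0128  0.0076 -0.    ]
t 14.0 tcp [ 0.5381 -0.2973  0.1449] yaw -100.48 zaxis [-0.011  0.01  -1.   ] F [ 0.2  0.6 -1.7] w 0.0231 j [-0.6   0.28  1.35  0.    1.52  1.16]
turn wz 0.0144 shift cm [ 0.31 -0.1   5.03]
(np.float64(124.6), np.float64(-52.6)) 0.67
```

>>> drive_tool --deltas '[0.013,0.007,0,0,0,1.5,10,0,0,0,0,0,1.5,10,0,0,0,0,0,1,10,0,0,0,0,0,0.3,10,0,0,0,0,0,0,10]'

```text
clock: 14.72
tcp_pos: [0.5382, -0.2902, 0.0968]
ee_rot: [-0.643, 0.766, 0.004, 0.0]
contact_force: [0.2, -0.6, -1.4]
width: 0.0231
```

Run:
```python
from h import *
level();goal((.538,-.30,.0945),78.7)
```

```text
level turn [0.006  0.0051 0.    ]
t 14.725 tcp [ 0.5382 -0.2902  0.0968] yaw -100.04 zaxis [-0.005  0.006 -1.   ] F [ 0.2 -0.6 -1.4] w 0.0231 j [-0.59  0.3   1.43  0.    1.42  1.16]
turn wz 0.0221 shift cm [ 0.97 -0.18  0.22]
```

Lowering in small steps until the force changes.

>>> drive_tool --deltas '[0.006,0.005,0,0,0,0.15,10,0,0,0,0,0,0.15,10,0,0,0,0,0,0.1,10]'

```text
clock: 15.1
tcp_pos: [0.5388, -0.2908, 0.0948]
ee_rot: [-0.642, 0.766, -0.002, 0.0]
contact_force: [-2.2, 1.2, 3.4]
width: 0.0231
```

Run:
```python
from h import *
level();goal((.538,-.30,.0945),78.7)
for n in("side",):
    c=capture(n); save(c,n+"5.png"); s=c["img"][190:340,240:390]
    cv2.imwrite("pics/p3.png",cv2.resize(s,(600,600),interpolation=2)[:,:,::-1])
goal((.538,-.30,.0945),78.7)
```

```text
level turn [-0.003  -0.0012 -0.    ]
t 15.1 tcp [ 0.5388 -0.2908  0.0948] yaw -100.05 zaxis [ 0.003 -0.002 -1.   ] F [-2.2  1.2  3.4] w 0.0231 j [-0.59  0.3   1.43  0.    1.41  1.16]
turn wz 0.0218 shift cm [ 0.92 -0.1   0.03]
t 15.15 tcp [ 0.5388 -0.2908  0.0948] yaw -100.05 zaxis [ 0.003 -0.002 -1.   ] F [-1.8  0.6  1.5] w 0.0235 j [-0.59  0.3   1.43  0.    1.41  1.16]
turn wz 0.0218 shift cm [ 0.92 -0.1   0.03]
```

View pics/p3.png

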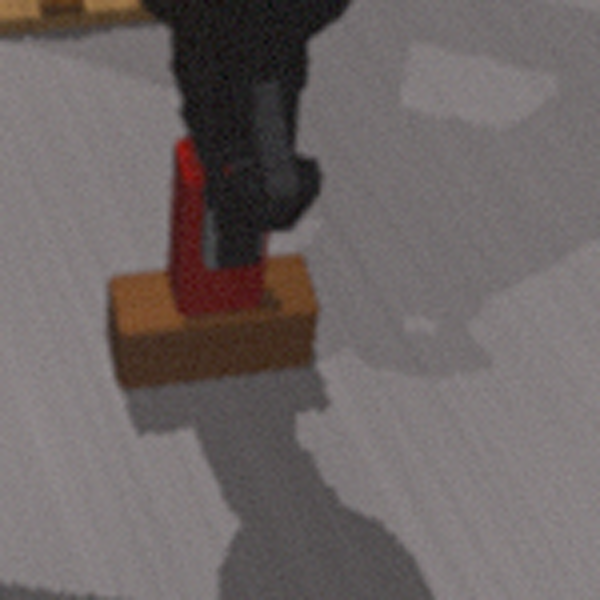

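The blade's lower edge (crop 120–320, 385) meets its shadow, and the vertical force has reversed, so it is on the table. Releasing and retreating upward.

>>> drive_tool --deltas '[0,0,0,0,0,0,35,0,0,0,0,0,0,50,0,0,0,0,0,0,75,0,0,0,0,0,0,100,0,0,0,0,0,0,100,0,0,0,0,0,-2,100,0,0,0,0,0,-3,100,0,0,0,0,0,-4,100,0,0,0,0,0,-5,100,0,0,0,0,0,0,100]'

```text
clock: 16.4
tcp_pos: [0.5384, -0.2908, 0.238]
ee_rot: [-0.642, 0.766, -0.002, 0.0]
contact_force: [-0.5, -0.6, -0.0]
width: 0.0856
```

```bash
python3 chk.py
python3 - <<'E'
import cv2,numpy as np
t=cv2.imread("pics/top_last.png")[100:260,50:400]; s=cv2.imread("pics/side_last.png")[80:330,180:380]
cv2.imwrite("pics/p4.png",np.hstack([cv2.resize(s,(400,500),interpolation=2),cv2.copyMakeBorder(cv2.resize(t,(400,183),interpolation=2),0,317,0,0,0)]))
E
```

```text
level turn [-0.0028 -0.0014 -0.    ]
t 16.4 tcp [ 0.5384 -0.2908  0.238 ] yaw -100.07 zaxis [ 0.003 -0.002 -1.   ] F [-0.5 -0.6 -0. ] w 0.0856 j [-0.59  0.23  1.23 -0.    1.68  1.16]
turn wz 0.0215 shift cm [-43.3   -1.47  12.05]
(np.float64(-351.0), np.float64(-35.0))
top yellow_spool (np.float64(120.7), np.float64(-52.0)) 0.6
top blue_spool (np.float64(-37.8), np.float64(48.5)) 0.91
side yellow_spool (np.float64(130.2), np.float64(-47.2)) 0.66
side blue_spool (np.float64(-39.3), np.float64(46.0)) 0.61
```

View pics/p4.png

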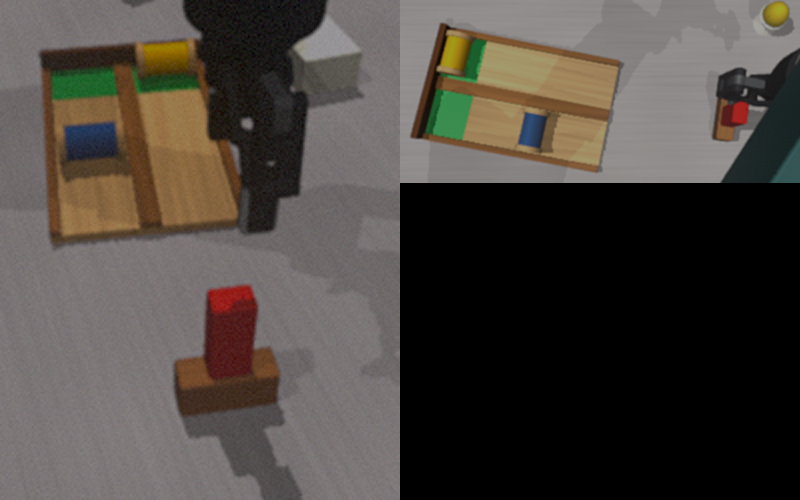

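The paddle stands upright and free. The yellow spool is square on the pad by the stop and the blue one is where it started, so I'm handing in.

```bash
python3 -c "
from rig import *
print(finish_job())"
```

```text
the job is handed in; nothing more can be done
None
```

I took the paddle by its red handle and rolled the yellow spool slowly (about 5–6 cm/s) along its lane onto the green pad. Then I stood the paddle on the bare table clear of the rack, let go and raised the arm. The job is handed in at about 16 s on the robot's clock; the hand-in gives no verdict.

**Last checks:**
- **Yellow spool:** the top camera puts its centre at about 121 mm along the rack and the side camera at 130 mm. Both are inside the 106–140 mm window, and it looks square and lying by the stop.
- **Blue spool:** the last readings were −38 and −39 mm along the rack. Its readings ranged from −31 to −50 mm during the run, mostly from detector noise and partial occlusion, and it looks unmoved in the pictures.
- **Paddle:** it looks upright in the picture and untouched, with the gripper about 14 cm above where it let go. The force on the tool reversed as the blade touched the table, before I opened the gripper.

No check failed. The top and side cameras disagreed by about 1 cm on spool positions.

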